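# Hold the belt pulley on the spindle flat

### The arm

A 6-joint arm with a two-finger parallel gripper is mounted at the origin on the work surface. World frame = base frame: x ahead of the robot, y to its left, z up, the work surface at z = 0. Lengths are in mm, angles in rad, forces in N, time in s.
With the tool pointing down it reaches from about 350 to 775 mm from the base axis. Payload 7.3 kg.
Tool frame: the origin (TCP) lies at the very end of the fingers, on their centre line; the grasp point (between the pads) lies 19 mm behind it; z points along the fingers, y is the direction in which the jaws open and shut (so a half turn about z gives the same grasp; the last joint's range is limited). The gripper opens to 92 mm and grips with 3 to 60 N. Pads are 19 mm wide; open, the fingers measure 130 mm over their backs; the gripper's body (75 mm by 190 mm) begins 47 mm behind the grasp point.
Start: joints at [-1.254, 0.342, 1.524, -0, 1.275, -0.146], TCP at [234.413, -469.782, 226.741] pointing down, gripper open.
Joint ranges: [-2.53, 2.53], [-0.77, 2.02], [0.04, 2.7], [-1, 4.14], [0.28, 2.66], [-3.11, 3.11]. Speed limits (rad/s): [2.57, 2.57, 3.14, 3.14, 3.14, 3.14].

### API

Orientations are given as [roll, pitch, yaw] about the fixed x, y, z axes, in that order (R = Rz(yaw) Ry(pitch) Rx(roll)).
In Python, from plant import bot gives the robot as it stands.
- The arm moves only by the tool arm_command, never from a script. Its argument "targets" is a list of rows, each an object of numbers: "x", "y", "z": the shift along the world's x, y, z in cm; "roll": the turn about the world's z in rad. In form: [{"x": .., "y": .., "z": .., "roll": ..}, ...]. A call has 1 to 8 rows; each row is the pose to reach, as a shift and turn from the pose commanded when the call began; what a row does not reach only later rows make up. A row lasts 1/12 s, in which the tool goes at most 41.7 mm and 7.16 degrees, less where a joint would pass 70% of its speed; a pose out of reach is approached as far as the arm can. A call with a gripper value outside its range is refused whole. "fingers" is the opening, from 0 (shut) to 1 (fully open), set as the call begins (left out, the last holds). The fingers move at their own pace and stop on an object; the grip force is fixed at half the most. Time passes only in rows, so rows that repeat a pose let the fingers close. It gives the time, the measured TCP pose, the force and the opening at its end, in the units of the state.
- bot.get_obs(): the state, without advancing time (a new reading comes with each control period).
- bot.capture(name): name is "side" or "top"; returns a dict with "img" (400x640x3 uint8, blue, green, red), "fx", "fy", "cx", "cy" (pixels), "k1" (the pictures are not rectified: a ray, as slopes to the right and down, at radius r is drawn at 1 + k1 r^2 times it, then the intrinsics apply), "position" and "rotation" of the camera in the world. Camera axes: x right, y down, z forward; pixel columns grow to the right and rows downward; lengths in mm; the calibration is good to about 2 mm. A picture is of the moment at which its call begins. There is no depth.
- bot.close_job(): hands the job in, once; it reports no verdict.
The state is a dict: "time": time; "joint_positions": joint angles; "dq": joint speeds; "tau": joint torques, N m; "tool_pos": TCP position; "tcp_rot": TCP orientation; "contact_force": force on the tool from outside, world axes, zero at the start; "moment": the same for the moment, N m; "grip_width": finger opening in mm.
Only numpy, scipy, OpenCV 4.12 (cv2) and the standard library are available. Lean on these libraries where they do the work, as an engineer would, in place of code of your own. Each camera call takes 0.05 s, during which the arm holds its last target.

### The job

I am putting the drive of this bench turntable back together. Pinch the bare upright spindle and turn it until the bright milled flat you feel on it faces squarely out of the open side of the tray, then thread the loose belt pulley, hub up, onto the spindle and hold it with its brass set-screw square on the flat and its belt groove level with the groove of the motor's pulley. Finish while still holding it there, ready for me to tighten the screw, and leave the glass tube, the tin and the spanner where they are.

Things in the scene. Friction and masses are not known exactly. Their poses are not given: they have to be found in the camera images.
- turntable: drive of the turntable, fixed: green tray with 85 mm walls on three sides, none on the open side. Origin at bench level on the spindle's axis, x squarely out of the open side, y to the motor, z up. Walls at x = -98, y = -108, y = 219 mm; open edge at x = 100. Motor 155 mm from the spindle along y, 94 wide, its 50 mm pulley's shaft ends at z = 125. Spindle bearing 94 wide, top at z = 50
- spindle: the upright dark steel spindle that turns in the bearing: 25 mm in diameter, bare from 50 to 145 mm above the bench. Origin at bench level on its axis, x towards the flat, z up. It turns without limit either way against light friction (0.06 N m) and stays where it is left
- flat (a point): centre of the bright milled flat on the spindle, 120 mm above the bench: 18 mm wide, from 98 mm above the bench to the spindle's end at 145 mm (2 mm chamfer there), 8.5 mm from the axis, so that the spindle measures 21 mm across the flat and 25 mm elsewhere. Turns with the spindle: x points straight out of the flat, z up
- motor_groove (a point): centre of the motor pulley's belt groove, on the motor's axis, 94 mm above the bench
- pulley: loose aluminium belt pulley, about 0.35 kg, hub up on the bench. Origin at the centre of its underside, z up, x along its set-screw. Disc 80 mm in diameter, 18 high, with the belt groove at 9 mm; hub above it 44 mm in diameter, up to 46 mm; plain bore 28 mm right through. On the spindle it slides and turns freely and drops to the bearing if let go
- set_screw (a point): outer end of the brass set-screw's 13 mm head, which stands 12 mm out of the side of the pulley's hub: 34 mm from the pulley's axis, 32 mm above its underside
- glass_tube: loose clear glass tube, 60 mm in diameter, 140 mm high, standing; origin at the centre of its underside. Leave alone
- tin: loose tin of polish, 66 mm in diameter, 90 mm high, standing; origin at the centre of its underside. Leave alone
- spanner: loose steel spanner, 170 mm long, lying along its x. Leave alone
Mind the look-alikes: they are no part of the job. Leave any green or turquoise look-alike of the pulley alone.

How it is judged (in metres and radians):
On the way:
1. the fingers have turned the spindle so that its flat faces squarely out of the open side (angle between the x axis of flat and the x axis of turntable, either way round below 0.17 rad and x of flat in the frame of turntable above 0 m and contact force between the fingers and spindle above 1 N and horizontal distance between pulley and turntable above 0.06 m), for 0.2 s.
At the end, for the whole second after the job is handed in: The gripper holds the pulley still and upright on the spindle: flat facing out of the open side within 0.2 rad (0.17 when first turned), set-screw out of the flat within 0.17 rad, groove level with the motor pulley's within 5 mm, bystanders not moved 30 mm (angle between the x axis of flat and the x axis of turntable, either way round below 0.2 rad and x of flat in the frame of turntable above 0 m and angle between the x axis of pulley and the x axis of flat, either way round below 0.17 rad and x of set_screw in the frame of flat above 0 m and horizontal distance between pulley and turntable below 0.004 m and angle between pulley's own z axis and vertical below 0.1 rad and contact force between the fingers and pulley above 3 N and linear speed of pulley below 0.02 m/s and z of pulley in the frame of motor_groove between -0.014 and -0.004 m); the arm keeps its last pose, push and grip.
It fails at once if the glass tube is moved (distance of glass_tube from where it was at the start of the episode above 0.03 m).
It fails at once if the tin is moved (distance of tin from where it was at the start of the episode above 0.03 m).
It fails at once if the spanner is moved (distance of spanner from where it was at the start of the episode above 0.03 m).
It also fails if it takes over 67 s, if anything falls off the work surface, if the arm or the gripper's body presses on something with over 40 N, if the wrist force passes 120 N, or if a joint passes its speed limit or range.

## Working session

There is one attempt and no reset: what is moved stays moved. The work goes in short steps, Python scripts to look and compute and a tool call to move; the robot and the scene stay as the last step left them, time stands still between calls to the robot, and variables do not carry over. Pictures are saved under pics/ and viewed, and the job is handed in when it is done.

Besides the shell and the picture viewer there is one more tool, called by a JSON object that holds its "method" and its "body", one argument or row to a line. arm_command: Moves the arm, as the interface text tells. Its arguments: {"type":"object","properties":{"targets":{"type":"array","items":{"type":"object","properties":{"x":{"type":"number"},"y":{"type":"number"},"z":{"type":"number"},"roll":{"type":"number"}}}},"fingers":{"type":"number"}},"required":["targets"]}

```bash
ls; mkdir -p pics; python3 - <<'E'
from plant import bot
import cv2
o=bot.get_obs()
for k in o: print(k,o[k])
for n in("side","top"):
    c=bot.capture(n); cv2.imwrite(f"pics/{n}0.png",c["img"])
    print(n,{k:c[k] for k in c if k!="img"})
E
```

```text
pics
time 0.0
joint_positions [-1.25400682e+00  3.42718466e-01  1.52503300e+00 -2.69161689e-06
  1.27538165e+00 -1.45999861e-01]
dq [0.00199373 0.00082326 0.00203487 0.00028529 0.00108216 0.00175728]
tau [ 1.97278525e-03 -4.31242919e+01 -2.44212663e+01  7.19079142e-02
  5.60267537e-02 -1.26455443e-04]
tool_pos [ 234.27424193 -469.3723751   226.04159175]
tcp_rot [-3.14006821e+00 -2.21561604e-04  4.62789986e-01]
contact_force [-1.07164406 -0.35317818 -0.72745535]
moment [-0.00506288 -0.02965153 -0.00985895]
grip_width 91.86201086334042
side {'fx': 501.45359202989135, 'fy': 501.45359202989135, 'cx': 326.1533581376114, 'cy': 199.43045106328196, 'k1': -0.06998317938273399, 'position': array([ 497.58927917, -797.60494276,  994.56327125]), 'rotation': array([-2.45554103e+00, -1.91151011e-03, -1.29500223e-01])}
top {'fx': 494.6118066568303, 'fy': 494.6118066568303, 'cx': 311.30532014842225, 'cy': 192.0543491545998, 'k1': 0.039370585454612146, 'position': array([ 542.78815488,  -61.00105691, 1439.4776083 ]), 'rotation': array([-3.08950000e+00, -1.17976015e-03, -1.54580000e+00])}
```

View pics/side0.png

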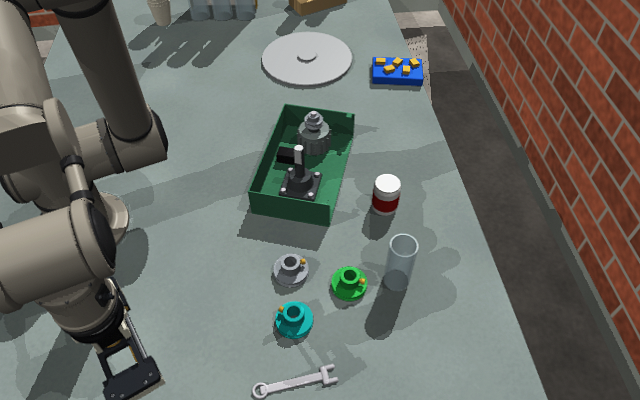

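View pics/top0.png

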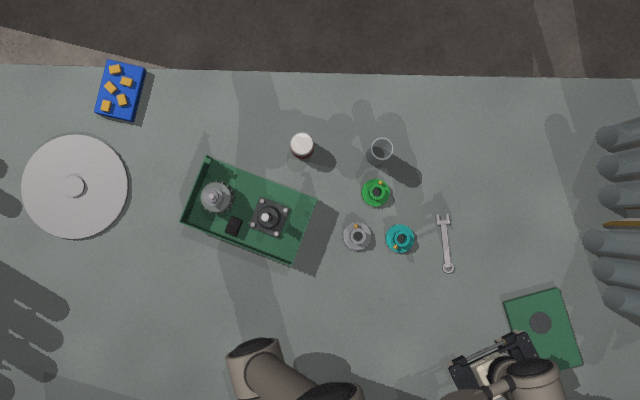

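```bash
cat > h.py <<'E'
import numpy as np,cv2
from scipy.spatial.transform import Rotation as R
from plant import bot
def cam(c):
    return R.from_euler('xyz',c['rotation']).as_matrix(), np.array(c['position'])
def ray(c,u,v):
    x=(u-c['cx'])/c['fx'];y=(v-c['cy'])/c['fy']
    d=np.array([x,y])
    p=d.copy()
    for _ in range(20): p=d/(1+c['k1']*(p@p))
    Rm,t=cam(c); return t,Rm@np.array([p[0],p[1],1.])
def onz(c,u,v,z):
    t,d=ray(c,u,v); return t+d*(z-t[2])/d[2]
def proj(c,P):
    Rm,t=cam(c); q=(np.asarray(P,float)-t)@Rm
    p=q[...,:2]/q[...,2:]; r=(p**2).sum(-1,keepdims=True); p=p*(1+c['k1']*r)
    return p*[c['fx'],c['fy']]+[c['cx'],c['cy']]
def crop(c,x0,y0,x1,y1,name,s=None):
    s=s or min(800/(x1-x0),600/(y1-y0)); 
    im=cv2.resize(c['img'][y0:y1,x0:x1],None,fx=s,fy=s,interpolation=cv2.INTER_CUBIC); cv2.imwrite('pics/'+name,im); print(name,s)
def tri(c1,p1,c2,p2):
    a,d=ray(c1,*p1); b,e=ray(c2,*p2)
    s=np.linalg.lstsq(np.c_[d,-e],b-a,rcond=None)[0]
    A=a+d*s[0];B=b+e*s[1]; return (A+B)/2, np.linalg.norm(A-B)
E
python3 - <<'E'
from h import *
c=bot.capture('top'); crop(c,170,140,330,270,'t1.png',5); crop(c,330,130,450,250,'t2.png',5)
c=bot.capture('side'); crop(c,240,95,370,235,'s1.png',4.2); crop(c,250,230,430,350,'s2.png',4.4)
E
```

```text
t1.png 5
t2.png 5
s1.png 4.2
s2.png 4.4
```

View pics/t1.png

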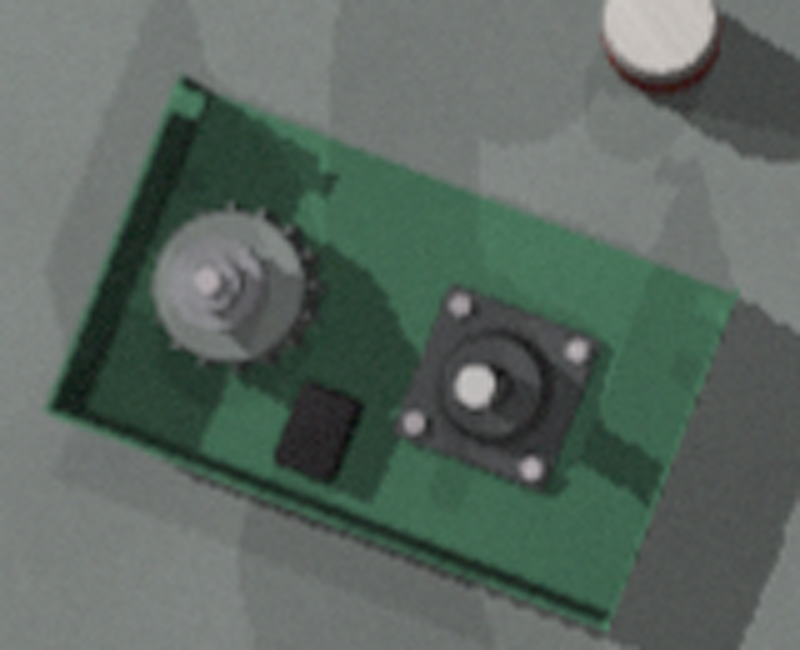

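View pics/t2.png

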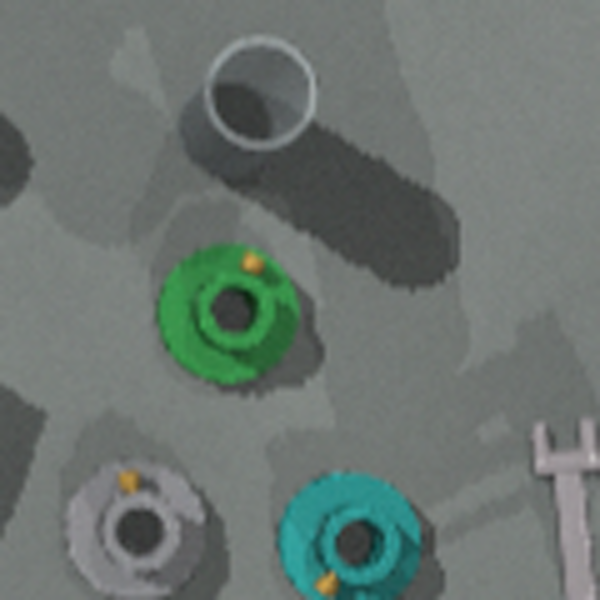

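View pics/s1.png

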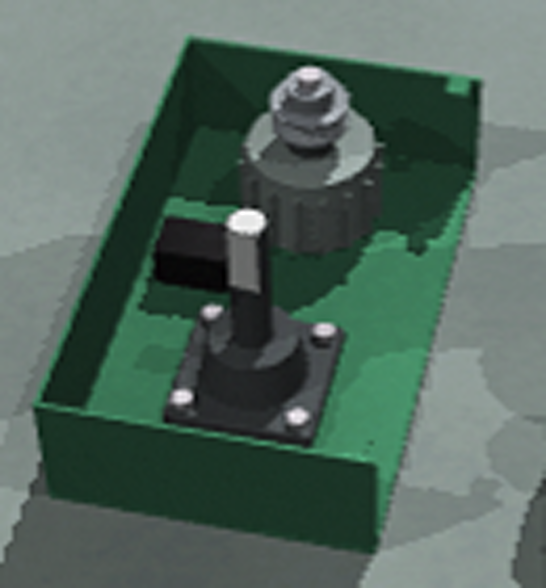

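View pics/s2.png

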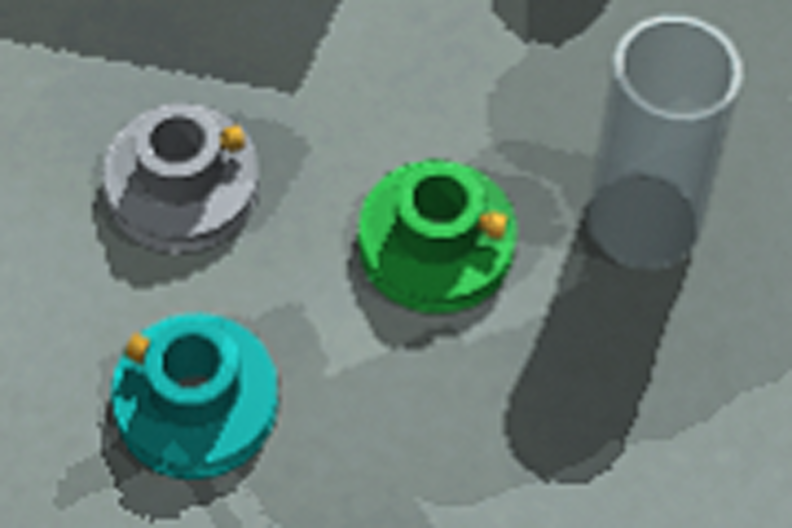

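```bash
python3 - <<'E'
from h import *
T=bot.capture('top');S=bot.capture('side')
def t1(u,v):return (u/5+170-.4,v/5+140-.4)
def t2(u,v):return (u/5+330-.4,v/5+130-.4)
def s1(u,v):return (u/4.2+240-.4,v/4.2+95-.4)
def s2(u,v):return (u/4.4+250-.4,v/4.4+230-.4)
P={}
for n,a,b in[('spindle top145',t1(475,386),s1(246,221)),('motor125',t1(208,281),s1(310,75)),
 ('pulley bore46',t2(140,532),s2(178,139)),('screw',t2(129,480),s2(233,138)),('tubetop',t2(262,93),s2(678,68)),
 ('wallcorner +y-x',t1(52,407),s1(190,40)),('corner+y+x',t1(184,80),s1(480,80)),('corner -y-x',t1(609,628),s1(38,404)),('corner -y+x',t1(738,293),s1(378,463))]:
    p,e=tri(T,a,S,b);P[n]=p;print(n,p.round(1),round(e,1))
print('spindle z145',onz(T,*t1(475,386),145),onz(S,*s1(246,221),145))
print('pulley z46',onz(T,*t2(140,532),46),onz(S,*s2(178,139),46))
print('screw z32',onz(T,*t2(129,480),32),onz(S,*s2(233,138),32))
print('green z46',onz(T,*t2(236,309),46))
c=[onz(T,*t1(u,v),z)[:2] for (u,v,z) in[(52,407,85),(184,80,85),(609,628,85),(738,293,85)]]
for a,b in((0,2),(1,3)): d=c[a]-c[b]; print('yaw',np.arctan2(d[1],d[0])-np.pi/2,np.linalg.norm(d))
for a,b in((1,0),(3,2)): d=c[a]-c[b]; print('yaw',np.arctan2(d[1],d[0]),np.linalg.norm(d))
d=onz(T,*t1(208,281),125)-onz(T,*t1(475,386),145);print('motor-spindle yaw',np.arctan2(d[1],d[0])-np.pi/2,np.linalg.norm(d[:2]))
b=[onz(T,*t1(u,v),14)[:2] for (u,v) in[(460,305),(576,350),(413,423),(531,468)]]
print(b, np.mean(b,0)); 
for i,j,o in((0,1,-np.pi/2),(2,3,-np.pi/2)):
  d=b[i]-b[j];print(np.arctan2(d[1],d[0])+o)
for i,j in((0,2),(1,3)):
  d=b[i]-b[j];print(np.arctan2(d[1],d[0]))
E
```

```text
spindle top145 [542.9  59.4 146.4] 0.8
motor125 [595.4 204.6 124.7] 1.4
pulley bore46 [ 496.2 -193.8   46.6] 1.9
screw [ 524.6 -188.3   33.2] 1.1
tubetop [ 731.5 -244.6  140.2] 0.8
wallcorner +y-x [525.6 294.7  85.7] 0.1
corner+y+x [707.7 229.1  87.1] 3.1
corner -y-x [414.7 -11.8  87.9] 2.8
corner -y+x [599.  -77.6  86.5] 4.2
spindle z145 [542.5279947   59.51765689 145.        ] [543.40753207  60.78311068 145.        ]
pulley z46 [ 495.2502444  -193.80610678   46.        ] [ 497.15578874 -193.47211775   46.        ]
screw z32 [ 524.01440925 -188.32672969   32.        ] [ 525.19151327 -187.53029397   32.        ]
green z46 [ 621.93666567 -245.40880841   46.        ]
yaw -0.35162118545625787 326.6007122430153
yaw -0.342388660706507 326.04674278017904
yaw -0.345793836823977 192.3247687519908
yaw -0.3429766054341258 195.33899381237347
motor-spindle yaw -0.3452900585948431 154.21873116964784
[array([588.8895064 ,  81.75558885]), array([564.63512725,  14.22087376]), array([520.4021197 , 106.66090384]), array([496.28803278,  38.15257578])] [542.55369653  60.19748556]
-0.3447935365979131
-0.3384444755047249
-0.3487814588368321
-0.3368080119524591
```

```bash
python3 - <<'E'
from h import *
S=bot.capture('side')
crop(S,280,135,318,190,'s3.png',10)
g=cv2.cvtColor(S['img'],cv2.COLOR_BGR2GRAY)
for z in(105,115,125,135):
    P=proj(S,[542.8,59.9,z]); v=int(round(P[1])); print(z,P.round(1),g[v,288:310])
z=115
for ph in np.deg2rad([-150,-140,-130,-120,-110,-100,-90,-80]):
    e=[proj(S,[542.8+12.5*np.cos(ph+s),59.9+12.5*np.sin(ph+s),z])[0] for s in(-.823,.823)]
    print(np.rad2deg(ph),np.round(e,1))
E
```

```text
s3.png 10
105 [298.6 159.1] [  8   9  11   8   7   5  57 109 106 105 104 107 100  69  22  25  34  48
  48  47  48  47]
115 [298.5 156.3] [ 19  25  32  35  36  35  64 108 105 105 105 106  96  52  23  28  40  50
  49  48  44  38]
125 [298.3 153.4] [ 34  33  37  34  34  43  79 107 105 104 105 107  93  35  25  27  39  41
  54  68  63  59]
135 [298.1 150.5] [ 38  37  36  38  35  53  91  90 117 164 150 196 165 137  34  30  49  40
  52  63  63  62]
-150.0 [293.4 297.8]
-140.0 [293.3 298.7]
-130.0 [293.4 299.6]
-119.99999999999999 [293.6 300.4]
-110.0 [293.9 301.2]
-100.0 [294.4 301.9]
-90.0 [295.  302.5]
-80.0 [295.7 303. ]
```

View pics/s3.png

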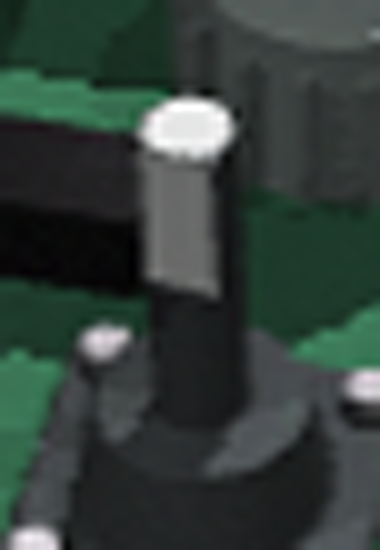

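{"method": "arm_command", "body": {
  "targets": [
    {"x":30.8,"y":52.9,"z":0,"roll":-0.84},
    {"x":30.8,"y":52.9,"z":0,"roll":-0.84},
    {"x":30.8,"y":52.9,"z":0,"roll":-0.84},
    {"x":30.8,"y":52.9,"z":0,"roll":-0.84},
    {"x":30.8,"y":52.9,"z":0,"roll":-0.84},
    {"x":30.8,"y":52.9,"z":0,"roll":-0.84},
    {"x":30.8,"y":52.9,"z":0,"roll":-0.84},
    {"x":30.8,"y":52.9,"z":0,"roll":-0.84}
  ],
  "fingers": 1
}}

```text
time: 1.02
tool_pos: [388.8, -206.1, 227.0]
tcp_rot: [3.141, -0.001, -0.384]
contact_force: [0.5, -0.1, -0.5]
grip_width: 91.9
```

{"method": "arm_command", "body": {
  "targets": [
    {"x":15.4,"y":26.6,"z":0,"roll":0},
    {"x":15.4,"y":26.6,"z":0,"roll":0},
    {"x":15.4,"y":26.6,"z":0,"roll":0},
    {"x":15.4,"y":26.6,"z":0,"roll":0},
    {"x":15.4,"y":26.6,"z":0,"roll":0},
    {"x":15.4,"y":26.6,"z":0,"roll":0},
    {"x":15.4,"y":26.6,"z":0,"roll":0},
    {"x":15.4,"y":26.6,"z":0,"roll":0}
  ]
}}

```text
time: 1.68
tool_pos: [544.0, 63.3, 226.6]
tcp_rot: [-3.14, -0.0, -0.374]
contact_force: [-0.4, 0.3, -0.3]
grip_width: 92.0
```

```bash
python3 - <<'E'
from h import *
o=bot.get_obs(); print(o['tool_pos'],o['tcp_rot'],o['time'],o['joint_positions'])
S=bot.capture('side');T=bot.capture('top')
p=o['tool_pos']
crop(S,230,60,380,220,'s4.png',3.75);crop(T,200,140,330,270,'t4.png',4.5)
print(proj(S,p),proj(T,p))
E
```

```text
[543.99188908  63.33547245 226.60880975] [-3.13988952e+00 -4.55762039e-04 -3.73889283e-01] 1.6833 [-2.48993888e-02  3.83009847e-01  1.46250716e+00  1.50133102e-03
  1.29506526e+00  1.91937782e+00]
s4.png 3.75
t4.png 4.5
[296.867855   120.84662891] [259.95221729 216.09303561]
```

View pics/s4.png

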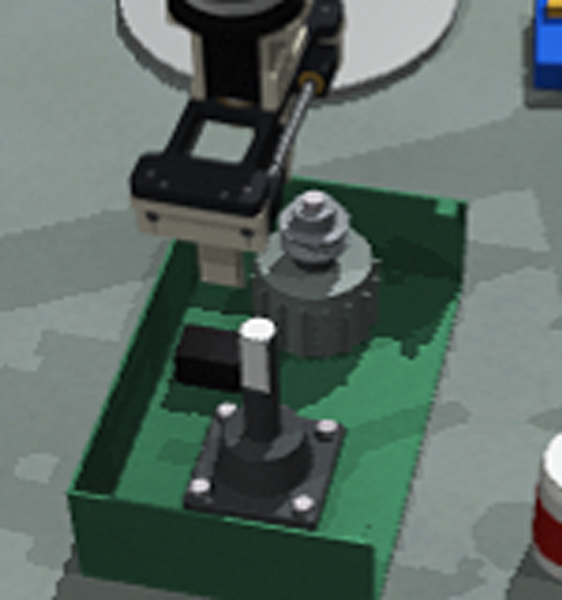

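View pics/t4.png

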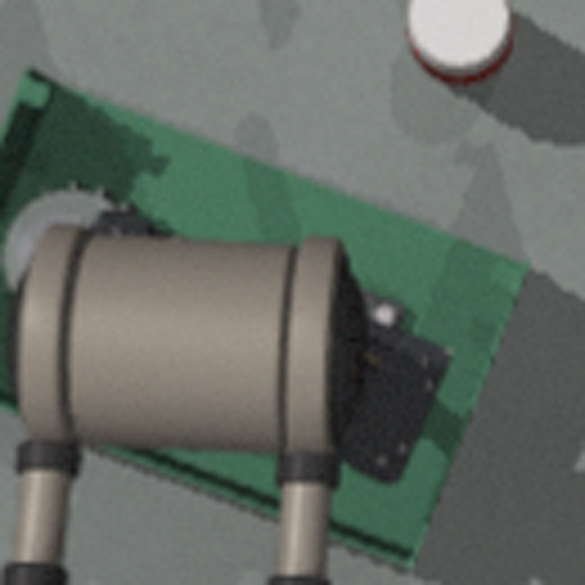

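{"method": "arm_command", "body": {
  "targets": [
    {"x":-0.12,"y":-0.34,"z":-4,"roll":0},
    {"x":-0.12,"y":-0.34,"z":-8,"roll":0},
    {"x":-0.12,"y":-0.34,"z":-12.1,"roll":0},
    {"x":-0.12,"y":-0.34,"z":-12.1,"roll":0},
    {"x":-0.12,"y":-0.34,"z":-12.1,"roll":0}
  ]
}}

```text
time: 2.2
tool_pos: [539.7, 54.6, 104.9]
tcp_rot: [3.14, 0.004, -0.378]
contact_force: [0.2, -0.1, 0.9]
grip_width: 92.0
```

{"method": "arm_command", "body": {
  "targets": [
    {"x":0,"y":0,"z":0,"roll":0},
    {"x":0,"y":0,"z":0,"roll":0},
    {"x":0,"y":0,"z":0,"roll":0},
    {"x":0,"y":0,"z":0,"roll":0},
    {"x":0,"y":0,"z":0,"roll":0},
    {"x":0,"y":0,"z":0,"roll":0},
    {"x":0,"y":0,"z":0,"roll":0},
    {"x":0,"y":0,"z":0,"roll":0}
  ],
  "fingers": 0
}}

```text
time: 2.87
tool_pos: [541.2, 55.5, 105.9]
tcp_rot: [3.142, -0.0, -0.377]
contact_force: [0.3, -0.9, 0.4]
grip_width: 43.3
```

{"method": "arm_command", "body": {
  "targets": [
    {"x":0.15,"y":0.43,"z":0,"roll":0},
    {"x":0.15,"y":0.43,"z":0,"roll":0},
    {"x":0.15,"y":0.43,"z":0,"roll":0},
    {"x":0.15,"y":0.43,"z":0,"roll":0}
  ],
  "fingers": 0.5
}}

```text
time: 3.2
tool_pos: [542.6, 59.9, 105.7]
tcp_rot: [3.141, 0.0, -0.377]
contact_force: [0.2, -0.1, 0.5]
grip_width: 46.0
```

```bash
python3 - <<'E'
from h import *
for i in range(6):
    o=bot.get_obs(); print(o['tool_pos'],o['time'],o['grip_width'],o['contact_force'])
    S=bot.capture('side')
crop(S,260,90,340,180,'s5.png',6)
E
```

```text
[542.63699277  59.88413015 105.68134193] 3.2 45.99128575015712 [ 0.1755951  -0.09073334  0.54172806]
[542.62869196  59.8391477  105.7181938 ] 3.25 45.889236887269156 [ 1.00034402 -0.05264349  0.2432995 ]
[542.61105167  59.77752482 105.71807228] 3.3 45.923764278331845 [ 0.1826107  -0.35768493 -0.00295402]
[542.62078483  59.76254235 105.72181642] 3.35 45.97312730831734 [ 0.23134981  0.11614045 -0.02100103]
[542.62913735  59.72831597 105.74711217] 3.4 45.60166076681225 [1.19778087 0.23669161 0.30801466]
[542.64061702  59.68579292 105.75613437] 3.45 45.69734094149869 [-0.12666889 -0.40501683  0.49792101]
s5.png 6
```

View pics/s5.png

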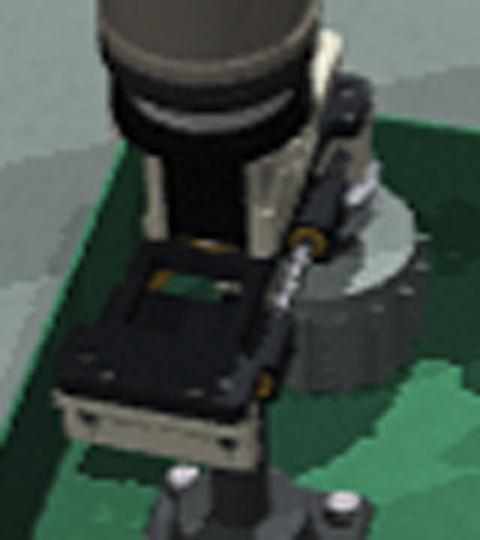

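{"method": "arm_command", "body": {
  "targets": [
    {"x":0,"y":0,"z":0,"roll":0},
    {"x":0,"y":0,"z":0,"roll":0},
    {"x":0,"y":0,"z":0,"roll":0},
    {"x":0,"y":0,"z":0,"roll":0},
    {"x":0,"y":0,"z":0,"roll":0},
    {"x":0,"y":0,"z":0,"roll":0},
    {"x":0,"y":0,"z":0,"roll":0},
    {"x":0,"y":0,"z":0,"roll":0}
  ],
  "fingers": 0
}}

```text
time: 4.17
tool_pos: [543.6, 61.9, 105.8]
tcp_rot: [-3.138, -0.001, -0.377]
contact_force: [3.7, 9.9, -2.5]
grip_width: 21.1
```

```bash
python3 - <<'E'
from h import *
o=bot.get_obs(); print(o['tool_pos'],o['tcp_rot'],o['time'],o['grip_width'],o['contact_force'],o['moment'])
E
```

```text
[543.57108937  61.94746502 105.80456489] [-3.13775672e+00 -8.77681287e-04 -3.77351661e-01] 4.1667 21.06086359100606 [ 3.72190107  9.91741286 -2.45328624] [ 1.49686684 -0.46274659 -0.0317357 ]
```

{"method": "arm_command", "body": {
  "targets": [
    {"x":0.1,"y":0.22,"z":0,"roll":0},
    {"x":0.08,"y":0.22,"z":0,"roll":0.11},
    {"x":0.06,"y":0.23,"z":0,"roll":0.22},
    {"x":0.04,"y":0.23,"z":0,"roll":0.33},
    {"x":0.02,"y":0.23,"z":0,"roll":0.44},
    {"x":0,"y":0.23,"z":0,"roll":0.55},
    {"x":-0.02,"y":0.22,"z":0,"roll":0.66},
    {"x":-0.05,"y":0.22,"z":0,"roll":0.77}
  ]
}}

```text
time: 4.83
tool_pos: [542.2, 60.7, 105.8]
tcp_rot: [3.14, 0.001, 0.398]
contact_force: [0.3, -6.6, -1.7]
grip_width: 20.6
```

{"method": "arm_command", "body": {
  "targets": [
    {"x":-0.02,"y":-0.01,"z":0,"roll":0.11},
    {"x":-0.04,"y":-0.02,"z":0,"roll":0.22},
    {"x":-0.05,"y":-0.03,"z":0,"roll":0.33},
    {"x":-0.07,"y":-0.05,"z":0,"roll":0.44},
    {"x":-0.09,"y":-0.07,"z":0,"roll":0.55},
    {"x":-0.1,"y":-0.09,"z":0,"roll":0.66},
    {"x":-0.12,"y":-0.11,"z":0,"roll":0.77},
    {"x":-0.12,"y":-0.12,"z":0,"roll":0.833}
  ]
}}

```text
time: 5.5
tool_pos: [542.3, 58.6, 105.8]
tcp_rot: [3.138, 0.002, 1.231]
contact_force: [5.5, -8.2, -4.0]
grip_width: 20.9
```

{"method": "arm_command", "body": {
  "targets": [
    {"x":0,"y":0,"z":0,"roll":0},
    {"x":0,"y":0,"z":0,"roll":0},
    {"x":0,"y":0,"z":0,"roll":0},
    {"x":0,"y":0,"z":0,"roll":0},
    {"x":0,"y":0,"z":0,"roll":0}
  ]
}}

```text
time: 5.92
tool_pos: [542.3, 58.7, 105.8]
tcp_rot: [3.138, 0.002, 1.226]
contact_force: [5.0, -7.8, -3.0]
grip_width: 21.0
```

```bash
python3 - <<'E'
from h import *
o=bot.get_obs(); print(o['tool_pos'],o['tcp_rot'],o['time'],o['grip_width'],o['contact_force'],o['moment'])
E
```

```text
[542.32096546  58.66896944 105.79075602] [3.13812758e+00 2.05818349e-03 1.22562435e+00] 5.9167 20.96422155612754 [ 5.02478108 -7.82095535 -3.02288588] [-1.24256794 -0.6153748  -0.01051934]
```

{"method": "arm_command", "body": {
  "targets": [
    {"x":0.14,"y":-0.2,"z":0,"roll":0},
    {"x":0.14,"y":-0.2,"z":0,"roll":0},
    {"x":0.14,"y":-0.2,"z":0,"roll":0},
    {"x":0.14,"y":-0.2,"z":0,"roll":0}
  ]
}}

```text
time: 6.25
tool_pos: [542.3, 58.6, 105.8]
tcp_rot: [3.141, 0.0, 1.226]
contact_force: [0.5, -0.7, -0.0]
grip_width: 20.9
```

```bash
python3 - <<'E'
from h import *
for i in range(3):
    o=bot.get_obs(); print(o['tool_pos'],o['tcp_rot'],o['time'],o['grip_width'],o['contact_force'],o['moment'])
    S=bot.capture('side')
crop(S,260,90,340,180,'s6.png',6)
T=bot.capture('top')
crop(T,220,160,340,270,'t6.png',5)
E
```

```text
[542.3043257   58.61181942 105.78277531] [3.14140988e+00 4.14942658e-04 1.22595593e+00] 6.25 20.854300217794073 [ 0.5146698  -0.7304008  -0.02092094] [-0.17141549 -0.02497994  0.10641997]
[542.30451543  58.62869059 105.78278698] [3.14136752e+00 4.43144138e-04 1.22602123e+00] 6.3 21.406328049300352 [ 0.12734976 -0.97706819  0.07727294] [-0.19140296 -0.03744359  0.0271327 ]
[542.30224622  58.63060062 105.7635976 ] [3.14142517e+00 4.27708140e-04 1.22602997e+00] 6.35 20.806205761258802 [ 0.11724935 -2.52806322 -0.30776188] [-0.28726114 -0.01171367  0.04743887]
s6.png 6
t6.png 5
```

View pics/s6.png

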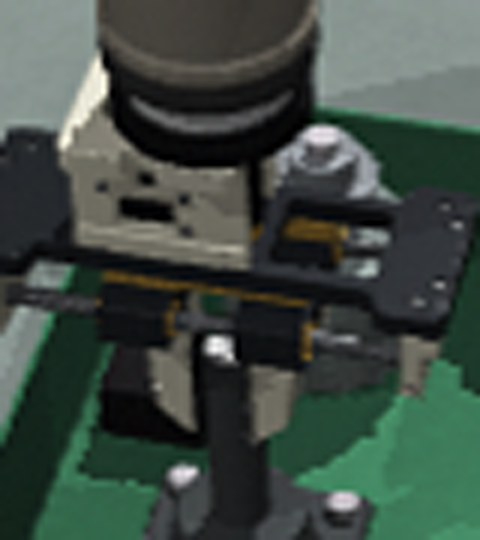

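View pics/t6.png

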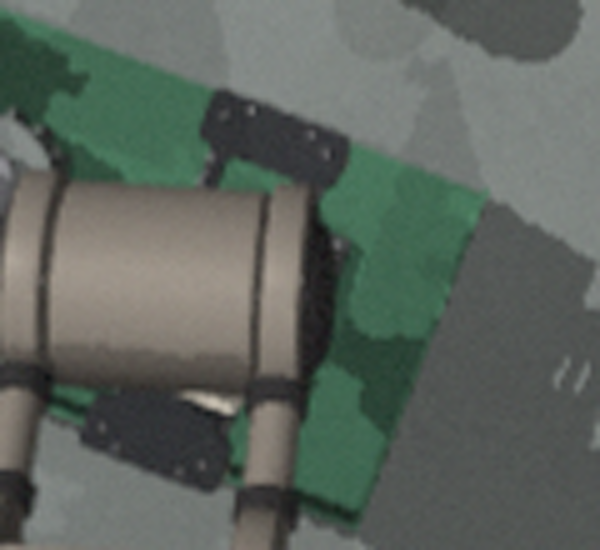

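{"method": "arm_command", "body": {
  "targets": [
    {"x":0,"y":0,"z":0,"roll":0},
    {"x":0,"y":0,"z":0,"roll":0},
    {"x":0,"y":0,"z":0,"roll":0},
    {"x":0,"y":0,"z":4,"roll":0},
    {"x":0,"y":0,"z":8,"roll":0},
    {"x":0,"y":0,"z":12,"roll":0},
    {"x":0,"y":-4,"z":12,"roll":0},
    {"x":0,"y":-8,"z":12,"roll":0}
  ],
  "fingers": 1
}}

```text
time: 7.12
tool_pos: [543.8, -20.5, 229.0]
tcp_rot: [3.135, -0.001, 1.231]
contact_force: [0.8, -1.4, -0.5]
grip_width: 69.8
```

{"method": "arm_command", "body": {
  "targets": [
    {"x":-1,"y":-4,"z":0,"roll":-0.12},
    {"x":-2,"y":-8,"z":0,"roll":-0.24},
    {"x":-3,"y":-12,"z":0,"roll":-0.36},
    {"x":-4,"y":-15,"z":0,"roll":-0.48},
    {"x":-4.8,"y":-17.3,"z":0,"roll":-0.6},
    {"x":-4.8,"y":-17.3,"z":0,"roll":-0.72},
    {"x":-4.8,"y":-17.3,"z":0,"roll":-0.84},
    {"x":-4.8,"y":-17.3,"z":0,"roll":-0.96}
  ]
}}

```text
time: 7.78
tool_pos: [494.1, -194.8, 225.8]
tcp_rot: [-3.141, -0.0, 0.258]
contact_force: [0.4, 0.4, -0.5]
grip_width: 91.9
```

{"method": "arm_command", "body": {
  "targets": [
    {"x":0,"y":0,"z":0,"roll":-0.08},
    {"x":0,"y":0,"z":0,"roll":-0.08},
    {"x":0,"y":0,"z":0,"roll":-0.08}
  ]
}}

```text
time: 8.03
tool_pos: [494.3, -194.1, 225.8]
tcp_rot: [-3.142, -0.0, 0.188]
contact_force: [-0.6, -0.6, 0.0]
grip_width: 91.9
```

```bash
python3 - <<'E'
from h import *
S=bot.capture('side');T=bot.capture('top')
o=bot.get_obs(); print(o['tool_pos'],o['tcp_rot'],o['time'],o['grip_width'],o['contact_force'],o['moment'])
crop(S,260,100,350,300,'s7.png',3);crop(S,280,135,318,190,'s7b.png',10)
crop(T,220,160,440,280,'t7.png',3.6);crop(T,235,180,300,250,'t7b.png',8)
g=cv2.cvtColor(S['img'],cv2.COLOR_BGR2GRAY)
for z in(105,115,125,135):
    P=proj(S,[542.8,59.9,z]); v=int(round(P[1])); print(z,P.round(1),g[v,288:310])
E
```

```text
[ 494.37350102 -194.09706972  225.78254972] [3.14158442e+00 7.90934185e-06 1.88291987e-01] 8.1333 91.91721454317425 [ 0.63997817 -0.63898378 -0.45160819] [ 0.02366354 -0.02263598  0.01206983]
s7.png 3
s7b.png 10
t7.png 3.6
t7b.png 8
105 [298.6 159.1] [ 11   8   7   8   9   5   6  11  23  30  28  27  30  68 109  93  56  61
  62  61  61  61]
115 [298.5 156.3] [ 31  15   4   7   7   9   9   8   1  23  66  89  65  77 103  81  44  47
  52  62  58  50]
125 [298.3 153.4] [ 15  28  59  70  29   5   7   7  13  16  19  41  59  95 108  91  38  39
  54  68  62  63]
135 [298.1 150.5] [ 24  21  20  17  18  19  20   9  19  19  27 113 186 149  87  82  53  40
  51  64  63  61]
```

View pics/s7.png

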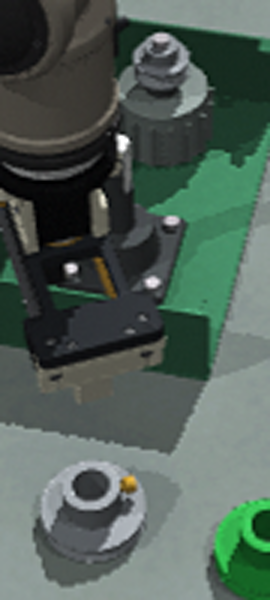

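View pics/s7b.png

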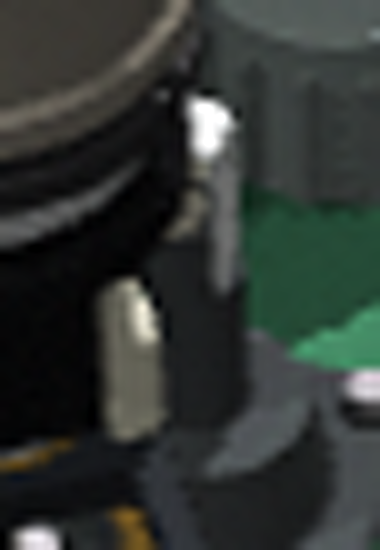

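View pics/t7.png

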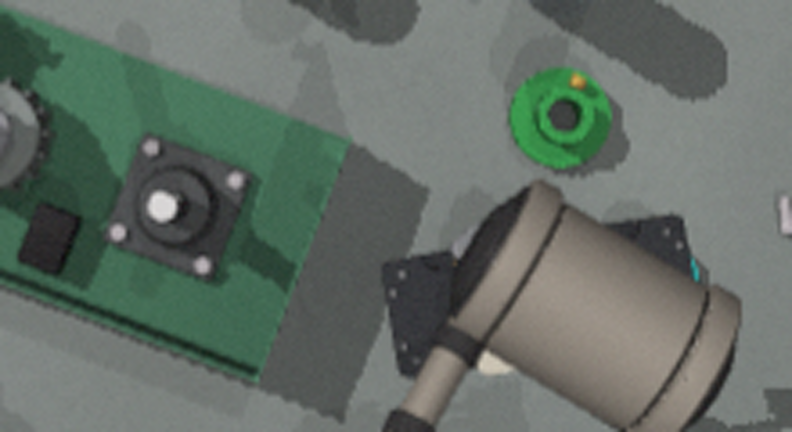

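View pics/t7b.png

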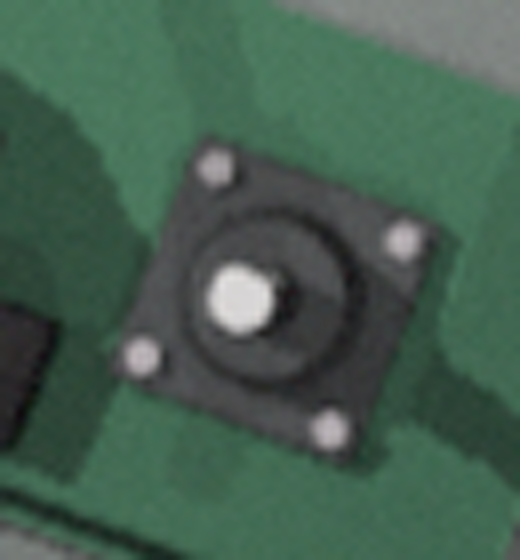

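```bash
python3 - <<'E'
from h import *
T=bot.capture('top')
g=cv2.cvtColor(T['img'],cv2.COLOR_BGR2GRAY)
def cen(img,thr,x0,y0,x1,y1):
    w=img[y0:y1,x0:x1].astype(float); w=np.clip((w-thr)/(w.max()-thr),0,1)
    ys,xs=np.mgrid[y0:y1,x0:x1]; return (xs*w).sum()/w.sum(),(ys*w).sum()/w.sum(),w.sum()
a=cen(g,130,255,207,275,227); p=onz(T,a[0],a[1],145); print(a,p)
i0=cv2.imread('pics/top0.png',0); a=cen(i0,130,255,207,275,227); q=onz(T,a[0],a[1],145); print(a,q)
# segment centroid shift
r,d=12.0,8.5
th=np.arccos(d/r);A=r*r*(th-np.sin(th)*np.cos(th));xc=2/3*(r*np.sin(th))**3/A;sh=A*xc/(np.pi*r*r-A);print('shift',sh)
n1=np.array([np.cos(-1.948),np.sin(-1.948)]);n2=np.array([np.cos(-.345),np.sin(-.345)])
print(p[:2]+sh*n2,q[:2]+sh*n1)
E
```

```text
(np.float64(264.5470013947001), np.float64(216.8365411436541), np.float64(42.1764705882353)) [542.42930714  59.65307142 145.        ]
(np.float64(264.5118996105582), np.float64(216.6469061012549), np.float64(37.885245901639344)) [542.92153181  59.75965284 145.        ]
shift 0.9845275778513188
[543.35582188  59.32010747] [542.55890847  58.84433931]
```

{"method": "arm_command", "body": {
  "targets": [
    {"x":0.19,"y":0.05,"z":-2,"roll":0.12},
    {"x":0.19,"y":0.05,"z":-4,"roll":0.24},
    {"x":0.19,"y":0.05,"z":-6,"roll":0.36},
    {"x":0.19,"y":0.05,"z":-8,"roll":0.48},
    {"x":0.19,"y":0.05,"z":-10,"roll":0.6},
    {"x":0.19,"y":0.05,"z":-12,"roll":0.72},
    {"x":0.19,"y":0.05,"z":-12,"roll":0.84},
    {"x":0.19,"y":0.05,"z":-12,"roll":0.96}
  ]
}}

```text
time: 8.85
tool_pos: [495.5, -193.2, 104.3]
tcp_rot: [-3.139, -0.0, 1.153]
contact_force: [0.5, -0.0, 1.0]
grip_width: 91.8
```

{"method": "arm_command", "body": {
  "targets": [
    {"x":0,"y":0,"z":0,"roll":0.12},
    {"x":0,"y":0,"z":0,"roll":0.24},
    {"x":0,"y":0,"z":0,"roll":0.36},
    {"x":0,"y":0,"z":0,"roll":0.48},
    {"x":0,"y":0,"z":0,"roll":0.6},
    {"x":0,"y":0,"z":0,"roll":0.61},
    {"x":0,"y":0,"z":0,"roll":0.61},
    {"x":0,"y":0,"z":0,"roll":0.61}
  ]
}}

```text
time: 9.52
tool_pos: [496.3, -193.7, 105.8]
tcp_rot: [3.141, 0.0, 1.753]
contact_force: [0.3, 0.2, -0.1]
grip_width: 92.0
```

```bash
python3 - <<'E'
from h import *
S=bot.capture('side');T=bot.capture('top')
o=bot.get_obs(); print(o['tool_pos'],o['tcp_rot'],o['time'],o['grip_width'],o['contact_force'],o['joint_positions'])
crop(S,230,180,400,340,'s8.png',3.6)
E
```

```text
[ 496.27408201 -193.71807085  105.79386202] [3.14148725e+00 2.24806277e-05 1.75392726e+00] 9.6167 91.80761056811514 [-0.31115081 -0.32897887  0.50843494] [-5.16090993e-01  4.83617135e-01  1.66802911e+00  6.05725902e-05
  9.89851268e-01 -6.99255165e-01]
s8.png 3.6
```

View pics/s8.png

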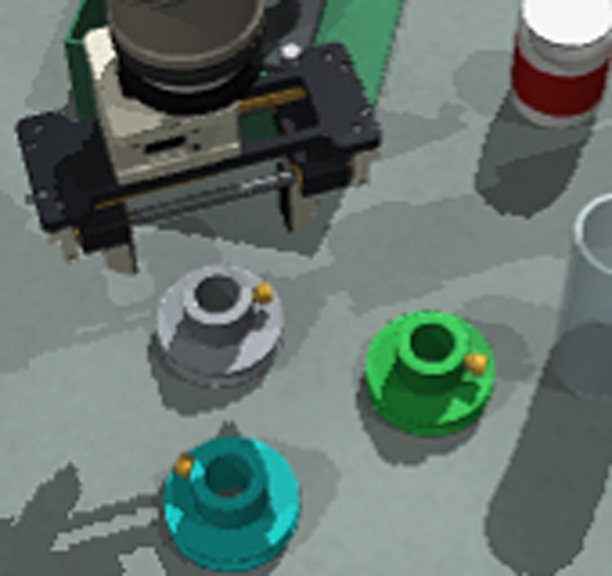

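Fingers straddle the grey pulley (at about (221,320) in the crop). Descend to the disc and centre it.

{"method": "arm_command", "body": {
  "targets": [
    {"x":0,"y":0,"z":-3,"roll":0.01},
    {"x":0,"y":0,"z":-6,"roll":0.01},
    {"x":0,"y":0,"z":-8,"roll":0.01},
    {"x":0,"y":0,"z":-9,"roll":0.01},
    {"x":0,"y":0,"z":-9.7,"roll":0.01},
    {"x":0,"y":0,"z":-9.7,"roll":0.01},
    {"x":0,"y":0,"z":-9.7,"roll":0.01}
  ]
}}

```text
time: 10.2
tool_pos: [496.8, -194.0, 9.4]
tcp_rot: [3.141, 0.001, 1.765]
contact_force: [1.1, -0.3, 1.2]
grip_width: 91.9
```

```bash
python3 - <<'E'
from h import *
S=bot.capture('side')
o=bot.get_obs(); print(o['tool_pos'],o['tcp_rot'],o['time'],o['grip_width'],o['contact_force'])
crop(S,230,180,400,340,'s9.png',3.6)
E
```

```text
[ 497.03325889 -194.146902      9.84825676] [3.14003098e+00 1.27481619e-03 1.76562428e+00] 10.25 91.89520700074944 [-0.24081044 -0.67957329 -0.23428277]
s9.png 3.6
```

View pics/s9.png

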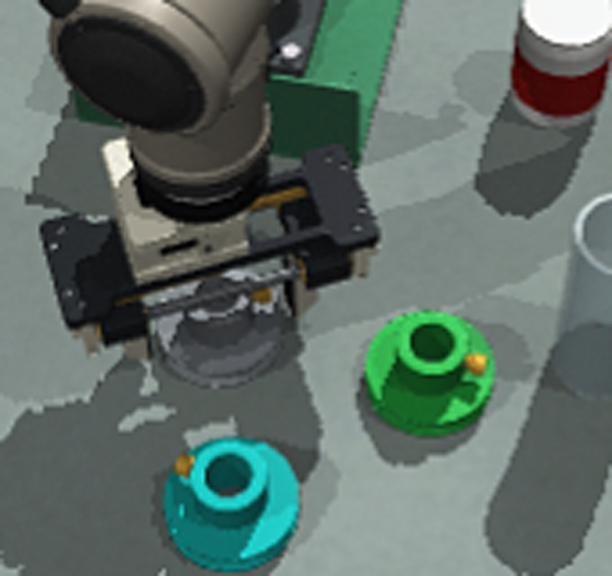

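{"method": "arm_command", "body": {
  "targets": [
    {"x":0,"y":0,"z":0,"roll":0},
    {"x":0,"y":0,"z":0,"roll":0},
    {"x":0,"y":0,"z":0,"roll":0},
    {"x":0,"y":0,"z":0,"roll":0}
  ],
  "fingers": 0.6
}}

```text
time: 10.58
tool_pos: [497.0, -194.0, 9.7]
tcp_rot: [3.14, 0.001, 1.766]
contact_force: [-0.5, 1.8, 5.7]
grip_width: 78.3
```

```bash
python3 - <<'E'
from h import *
o=bot.get_obs(); print(o['tool_pos'],o['tcp_rot'],o['time'],o['grip_width'],o['contact_force'])
E
```

```text
[ 496.97984219 -194.03593698    9.73182705] [3.13982180e+00 1.29467040e-03 1.76572076e+00] 10.5833 78.27529969871871 [-0.45074075  1.76308852  5.70427938]
```

{"method": "arm_command", "body": {
  "targets": [
    {"x":0,"y":0,"z":0,"roll":0},
    {"x":0,"y":0,"z":0,"roll":0},
    {"x":0,"y":0,"z":0,"roll":0},
    {"x":0,"y":0,"z":2,"roll":0},
    {"x":0,"y":0,"z":5,"roll":0},
    {"x":0,"y":0,"z":6,"roll":-0.12},
    {"x":0,"y":0,"z":6,"roll":-0.24},
    {"x":0,"y":0,"z":6,"roll":-0.36}
  ],
  "fingers": 1
}}

```text
time: 11.25
tool_pos: [496.6, -194.0, 69.7]
tcp_rot: [3.14, 0.001, 1.4]
contact_force: [-1.2, -0.2, -1.0]
grip_width: 91.9
```

{"method": "arm_command", "body": {
  "targets": [
    {"x":0,"y":0,"z":0,"roll":-0.12},
    {"x":0,"y":0,"z":0,"roll":-0.24},
    {"x":0,"y":0,"z":0,"roll":-0.36},
    {"x":0,"y":0,"z":0,"roll":-0.48},
    {"x":0,"y":0,"z":0,"roll":-0.6},
    {"x":0,"y":0,"z":0,"roll":-0.72},
    {"x":0,"y":0,"z":0,"roll":-0.84},
    {"x":0,"y":0,"z":0,"roll":-0.96}
  ]
}}

```text
time: 11.92
tool_pos: [496.0, -193.6, 68.5]
tcp_rot: [-3.141, 0.001, 0.44]
contact_force: [0.6, 1.2, -0.5]
grip_width: 91.6
```

{"method": "arm_command", "body": {
  "targets": [
    {"x":0,"y":0,"z":0,"roll":-0.12},
    {"x":0,"y":0,"z":0,"roll":-0.25},
    {"x":0,"y":0,"z":0,"roll":-0.25},
    {"x":0,"y":0,"z":0,"roll":-0.25}
  ]
}}

```text
time: 12.25
tool_pos: [496.0, -193.7, 68.6]
tcp_rot: [-3.141, 0.001, 0.199]
contact_force: [-0.1, 0.7, 0.5]
grip_width: 91.8
```

```bash
python3 - <<'E'
from h import *
S=bot.capture('side');T=bot.capture('top')
o=bot.get_obs(); print(o['tool_pos'],o['tcp_rot'],o['time'],o['grip_width'],o['contact_force'],o['joint_positions'])
crop(S,230,180,400,340,'s10.png',3.6)
E
```

```text
[ 496.12507223 -193.67643623   68.64393866] [-3.14143124e+00  3.38645891e-04  1.99168711e-01] 12.35 92.13101826505695 [-0.36175535  0.56735409 -0.02702336] [-5.16070762e-01  5.34883264e-01  1.70405077e+00 -1.27640415e-04
  9.03020135e-01  8.55635939e-01]
s10.png 3.6
```

View pics/s10.png

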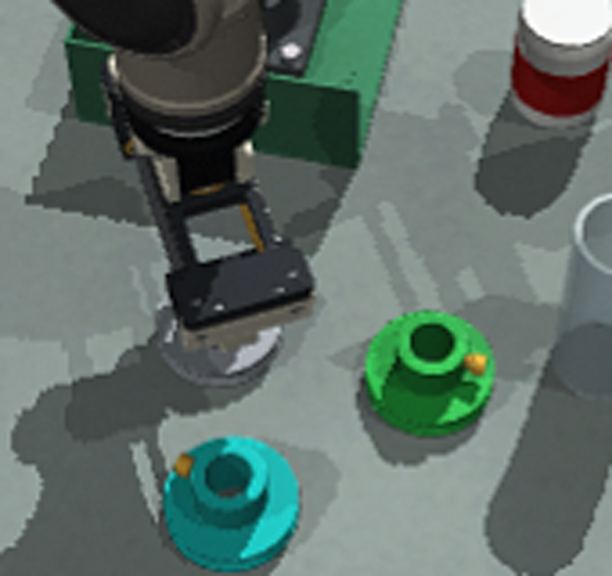

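{"method": "arm_command", "body": {
  "targets": [
    {"x":0.07,"y":0,"z":-2,"roll":0},
    {"x":0.07,"y":0,"z":-4,"roll":0},
    {"x":0.07,"y":0,"z":-4.75,"roll":0},
    {"x":0.07,"y":0,"z":-4.75,"roll":0},
    {"x":0.07,"y":0,"z":-4.75,"roll":0},
    {"x":0.07,"y":0,"z":-4.75,"roll":0}
  ]
}}

```text
time: 12.85
tool_pos: [497.5, -194.1, 22.1]
tcp_rot: [3.141, -0.001, 0.196]
contact_force: [0.4, 0.1, 0.5]
grip_width: 92.1
```

```bash
python3 - <<'E'
from h import *
o=bot.get_obs(); print(o['tool_pos'],o['tcp_rot'],o['time'],o['grip_width'],o['contact_force'])
E
```

```text
[ 497.52008572 -194.06593159   22.12034571] [ 3.14062596e+00 -9.91737197e-04  1.96447053e-01] 12.85 92.08069831291614 [0.39691802 0.09317139 0.45719434]
```

{"method": "arm_command", "body": {
  "targets": [
    {"x":-0.05,"y":0,"z":-0.05,"roll":0},
    {"x":-0.05,"y":0,"z":-0.05,"roll":0},
    {"x":-0.05,"y":0,"z":-0.05,"roll":0},
    {"x":-0.05,"y":0,"z":-0.05,"roll":0},
    {"x":-0.05,"y":0,"z":-0.05,"roll":0},
    {"x":-0.05,"y":0,"z":-0.05,"roll":0},
    {"x":-0.05,"y":0,"z":-0.05,"roll":0},
    {"x":-0.05,"y":0,"z":-0.05,"roll":0}
  ],
  "fingers": 0
}}

```text
time: 13.52
tool_pos: [496.5, -193.8, 20.8]
tcp_rot: [3.141, -0.0, 0.196]
contact_force: [-0.1, 0.4, 0.6]
grip_width: 42.9
```

{"method": "arm_command", "body": {
  "targets": [
    {"x":0,"y":0,"z":0,"roll":0},
    {"x":0,"y":0,"z":0,"roll":0},
    {"x":0,"y":0,"z":0,"roll":0}
  ]
}}

```text
time: 13.77
tool_pos: [496.5, -193.8, 20.8]
tcp_rot: [3.141, -0.0, 0.196]
contact_force: [0.7, -1.0, 0.7]
grip_width: 42.5
```

```bash
python3 - <<'E'
from h import *
o=bot.get_obs(); print(o['tool_pos'],o['tcp_rot'],o['time'],o['grip_width'],o['contact_force'],o['moment'])
E
```

```text
[ 496.50236355 -193.80802944   20.80099014] [ 3.14142225e+00 -7.21201317e-05  1.95761910e-01] 13.7667 42.50229977223905 [ 0.72791496 -1.03899738  0.7198378 ] [-0.02732579  0.04679153 -0.03256641]
```

{"method": "arm_command", "body": {
  "targets": [
    {"x":0,"y":0,"z":1,"roll":0},
    {"x":0,"y":0,"z":3,"roll":0},
    {"x":0,"y":0,"z":6,"roll":0},
    {"x":0,"y":0,"z":9,"roll":0},
    {"x":0,"y":0,"z":12,"roll":0},
    {"x":0,"y":0,"z":15,"roll":0},
    {"x":0,"y":0,"z":17.4,"roll":0},
    {"x":0,"y":0,"z":17.4,"roll":0}
  ]
}}

```text
time: 14.43
tool_pos: [498.4, -194.7, 200.2]
tcp_rot: [3.136, -0.007, 0.196]
contact_force: [1.6, -1.1, -3.7]
grip_width: 43.1
```

{"method": "arm_command", "body": {
  "targets": [
    {"x":0.6,"y":3,"z":0,"roll":-0.07},
    {"x":1.2,"y":6,"z":0,"roll":-0.14},
    {"x":1.8,"y":9,"z":0,"roll":-0.21},
    {"x":2.4,"y":12,"z":0,"roll":-0.28},
    {"x":3,"y":15,"z":0,"roll":-0.35},
    {"x":3.6,"y":18,"z":0,"roll":-0.42},
    {"x":4.2,"y":21,"z":0,"roll":-0.49},
    {"x":4.5,"y":24,"z":0,"roll":-0.541}
  ]
}}

```text
time: 15.1
tool_pos: [540.8, 47.8, 193.2]
tcp_rot: [3.141, 0.003, -0.349]
contact_force: [1.2, 0.1, -4.6]
grip_width: 43.1
```

{"method": "arm_command", "body": {
  "targets": [
    {"x":0.23,"y":1.3,"z":0,"roll":0},
    {"x":0.23,"y":1.3,"z":0,"roll":0},
    {"x":0.23,"y":1.3,"z":0,"roll":0},
    {"x":0.23,"y":1.3,"z":0,"roll":0}
  ]
}}

```text
time: 15.43
tool_pos: [543.2, 58.4, 194.0]
tcp_rot: [3.14, 0.001, -0.345]
contact_force: [-0.3, -0.4, -3.7]
grip_width: 43.0
```

```bash
python3 - <<'E'
from h import *
S=bot.capture('side');T=bot.capture('top')
o=bot.get_obs(); print(o['tool_pos'],o['tcp_rot'],o['time'],o['grip_width'],o['contact_force'],o['moment'])
crop(S,240,70,360,220,'s11.png',4);crop(T,200,140,350,270,'t11.png',4)
E
```

```text
[543.51450602  57.98973599 194.42983046] [ 3.14089641e+00  6.56872267e-04 -3.46396131e-01] 15.5333 43.32270904766224 [ 0.4367735   0.07164709 -3.97922577] [ 0.09347955 -0.01456817 -0.02298908]
s11.png 4
t11.png 4
```

View pics/s11.png

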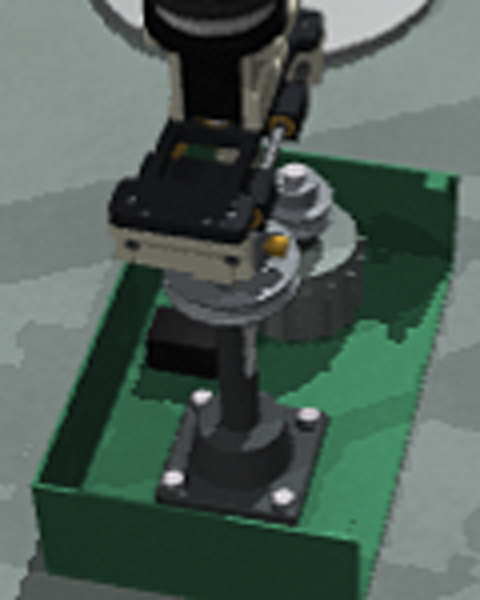

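View pics/t11.png

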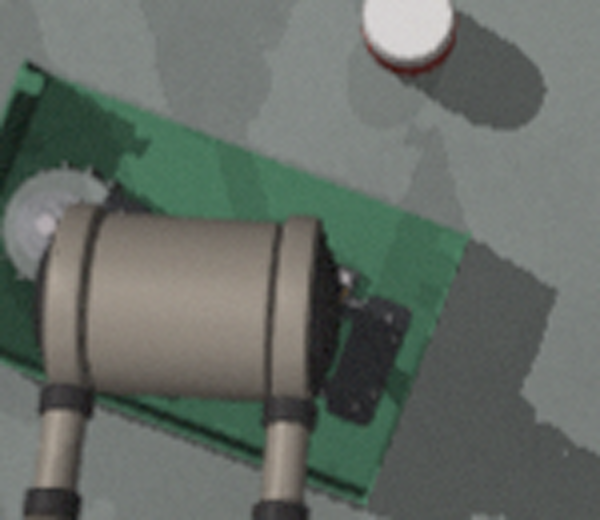

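```bash
python3 - <<'E'
from h import *
S=bot.capture('side')
o=bot.get_obs();p=o['tool_pos']; print(p,o['time'])
a=np.linspace(0,6.283,200)
for c in [(544.0,p[1])]:
  for z in(p[2]-20.8,p[2]-20.8+18):
    q=proj(S,np.c_[c[0]+40*np.cos(a),c[1]+40*np.sin(a),0*a+z]); print(z,q.min(0).round(1),q.max(0).round(1))
g=cv2.cvtColor(S['img'],cv2.COLOR_BGR2GRAY)
for v in(141,143,145,147): print(v,g[v,276:284],g[v,308:318])
print(g[140:156,290],g[140:156,297])
crop(S,270,125,325,160,'s12.png',14)
im=S['img']; m=(im[:,:,2].astype(int)-im[:,:,0]>60)&(im[:,:,1]>80); ys,xs=np.nonzero(m[100:160,280:340]); print('brass',xs.mean()+280,ys.mean()+100,len(xs))
for e in(-.1,0,.1):
  yw=-.345+e; print(e,proj(S,[544+28.5*np.cos(yw),p[1]+28.5*np.sin(yw),p[2]-20.8+32]))
E
```

```text
[543.59711099  58.02899399 194.58974192] 15.5833
173.78974191824702 [281.  127.7] [315.1 151.4]
191.78974191824702 [280.5 122. ] [314.9 145.8]
141 [34 33 34 33 46 71 77 71] [103 163 144  81  54  81  98  56  57  56]
143 [35 34 37 66 99 97 90 83] [100  54  47  69  83  92  54  61  69  64]
145 [ 35  31  54  98  98 100  93  76] [62 74 75 68 49 49 51 56 50 50]
147 [32 50 71 26 26 27 27 29] [78 71 43 45 50 49 52 55 54 54]
[73 72 73 75 73 68 70 98 95 99 51 33 37 37 37 37] [ 96  52  56  79  88  89  73  51  80  93 116  55  23  29  29  29]
s12.png 14
brass 309.3076923076923 130.0 13
-0.1 [309.15965448 131.84078931]
0 [309.51208224 131.01762957]
0.1 [309.74281784 130.17879515]
```

View pics/s12.png

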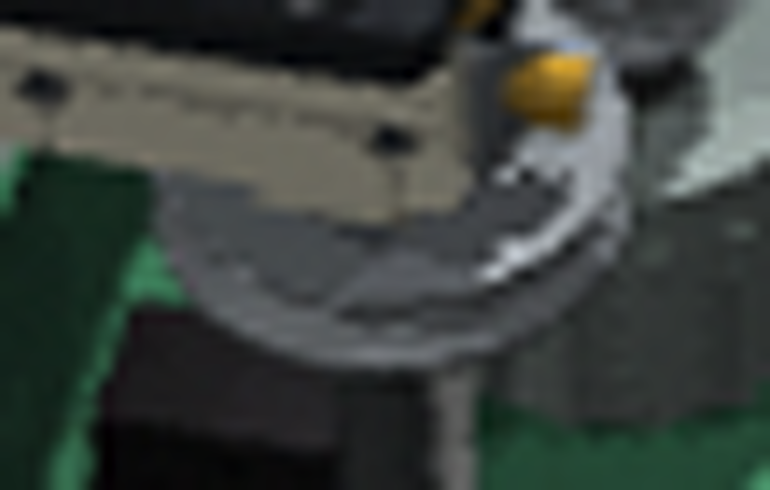

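{"method": "arm_command", "body": {
  "targets": [
    {"x":0,"y":0.1,"z":-0.8,"roll":0},
    {"x":0,"y":0.1,"z":-1.6,"roll":0},
    {"x":0,"y":0.1,"z":-2.3,"roll":0},
    {"x":0,"y":0.1,"z":-2.3,"roll":0},
    {"x":0,"y":0.1,"z":-2.3,"roll":0},
    {"x":0,"y":0.1,"z":-2.3,"roll":0}
  ]
}}

```text
time: 16.08
tool_pos: [543.8, 60.2, 171.8]
tcp_rot: [3.142, 0.0, -0.345]
contact_force: [0.2, -0.0, -4.6]
grip_width: 42.8
```

```bash
python3 - <<'E'
from h import *
o=bot.get_obs(); print(o['tool_pos'],o['tcp_rot'],o['time'],o['grip_width'],o['contact_force'],o['moment'])
E
```

```text
[543.84931496  60.24374352 171.75632454] [ 3.14151534e+00  3.04457974e-05 -3.45211335e-01] 16.0833 42.78387191883527 [ 1.87368721e-01 -2.89374125e-03 -4.58159797e+00] [ 0.06089176  0.02360132 -0.01825454]
```

{"method": "arm_command", "body": {
  "targets": [
    {"x":-0.03,"y":-0.12,"z":0,"roll":0},
    {"x":-0.03,"y":-0.12,"z":-0.2,"roll":0},
    {"x":-0.03,"y":-0.12,"z":-0.5,"roll":0},
    {"x":-0.03,"y":-0.12,"z":-0.8,"roll":0},
    {"x":-0.03,"y":-0.12,"z":-1.1,"roll":0},
    {"x":-0.03,"y":-0.12,"z":-1.1,"roll":0}
  ]
}}

```text
time: 16.58
tool_pos: [543.0, 59.1, 160.0]
tcp_rot: [3.141, 0.001, -0.345]
contact_force: [-0.8, -0.6, -4.7]
grip_width: 43.1
```

```bash
python3 - <<'E'
from h import *
o=bot.get_obs(); print(o['tool_pos'],o['tcp_rot'],o['time'],o['grip_width'],o['contact_force'],o['moment'])
E
```

```text
[543.00475188  59.07831808 159.95465332] [ 3.14106836e+00  1.36231181e-03 -3.45217136e-01] 16.5833 43.058384383709985 [-0.7828267  -0.58132588 -4.748888  ] [0.07618025 0.02591467 0.02397758]
```

{"method": "arm_command", "body": {
  "targets": [
    {"x":0.04,"y":0,"z":-0.8,"roll":0},
    {"x":0.04,"y":0,"z":-1.6,"roll":0},
    {"x":0.04,"y":0,"z":-2.4,"roll":0},
    {"x":0.04,"y":0,"z":-2.4,"roll":0}
  ]
}}

```text
time: 16.92
tool_pos: [542.8, 59.2, 134.5]
tcp_rot: [3.141, 0.003, -0.345]
contact_force: [-1.0, 0.2, -4.1]
grip_width: 42.9
```

```bash
python3 - <<'E'
from h import *
S=bot.capture('side')
o=bot.get_obs(); print(o['tool_pos'],o['tcp_rot'],o['time'],o['grip_width'],o['contact_force'],o['moment'])
crop(S,260,90,350,190,'s13.png',6)
E
```

```text
[543.13666806  59.12356271 135.39011135] [ 3.14081281e+00  2.49376748e-03 -3.45260851e-01] 16.9667 43.13161855297733 [-0.40869937 -0.01498725 -4.87511158] [0.10859502 0.0607754  0.05404911]
s13.png 6
```

View pics/s13.png

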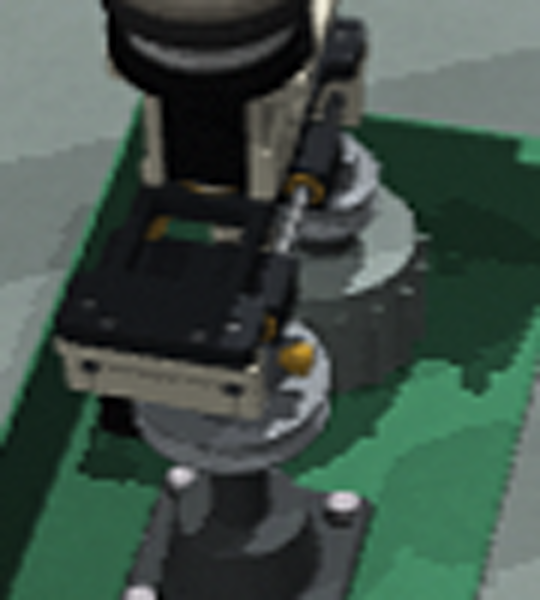

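{"method": "arm_command", "body": {
  "targets": [
    {"x":0,"y":0,"z":-0.8,"roll":0},
    {"x":0,"y":0,"z":-1.6,"roll":0},
    {"x":0,"y":0,"z":-2.4,"roll":0},
    {"x":0,"y":0,"z":-2.9,"roll":0},
    {"x":0,"y":0,"z":-2.9,"roll":0},
    {"x":0,"y":0,"z":-2.9,"roll":0},
    {"x":0,"y":0,"z":-2.9,"roll":0},
    {"x":0,"y":0,"z":-2.9,"roll":0}
  ]
}}

```text
time: 17.63
tool_pos: [544.2, 59.0, 108.2]
tcp_rot: [-3.141, -0.001, -0.345]
contact_force: [0.5, 0.0, -3.5]
grip_width: 43.1
```

```bash
python3 - <<'E'
from h import *
S=bot.capture('side');T=bot.capture('top')
o=bot.get_obs(); p=o['tool_pos'];print(p,o['tcp_rot'],o['time'],o['grip_width'],o['contact_force'],o['moment'])
crop(S,270,110,330,180,'s14.png',8)
crop(T,220,150,320,260,'t14.png',5)
im=S['img']; m=(im[:,:,2].astype(int)-im[:,:,0]>60)&(im[:,:,1]>80); ys,xs=np.nonzero(m[120:180,300:340]); print('brass',xs.mean()+300,ys.mean()+120,len(xs))
for e in(-.2,-.1,0,.1):
  yw=-.345+e; print(e,proj(S,[544+28.5*np.cos(yw),59+28.5*np.sin(yw),p[2]-20.8+32]))
a=np.linspace(0,6.283,200)
q=proj(S,np.c_[544+40*np.cos(a),59+40*np.sin(a),0*a+p[2]-20.8]);print(q.min(0),q.max(0))
E
```

```text
[544.07721773  59.05438636 108.18250043] [-3.14147178e+00 -7.28967841e-04 -3.45174652e-01] 17.7333 43.4419558430186 [-0.13818734 -0.33125587 -4.99556768] [0.05996156 0.04864459 0.03263448]
s14.png 8
t14.png 5
brass 310.14285714285717 156.07142857142856 14
-0.2 [309.52774897 158.64065306]
-0.1 [309.97164771 157.84815652]
0 [310.3034062  157.03157564]
0.1 [310.52016163 156.19925345]
[283.29262288 152.75164014] [315.54156486 176.25479988]
```

View pics/s14.png

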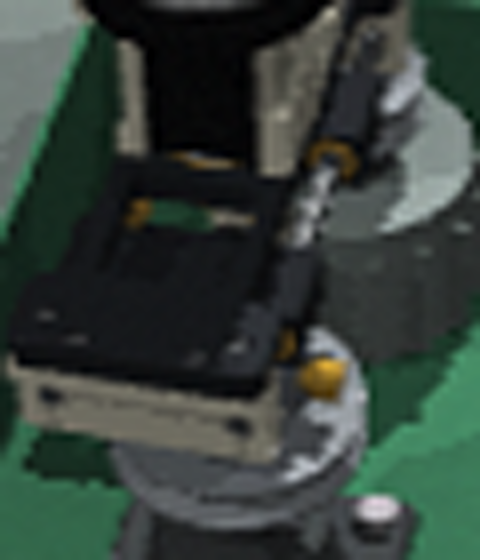

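View pics/t14.png

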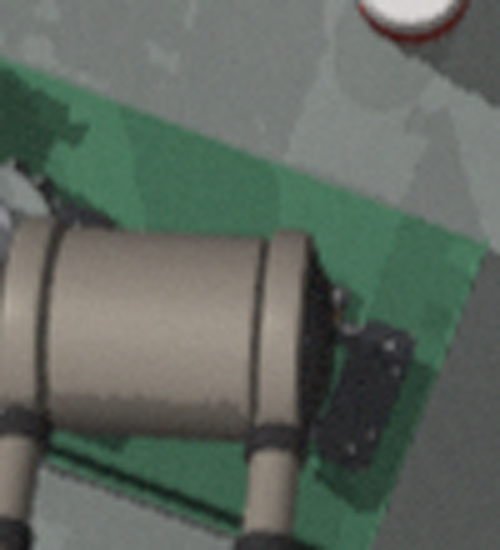

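{"method": "arm_command", "body": {
  "targets": [
    {"x":-0.03,"y":0,"z":-0.24,"roll":0},
    {"x":-0.03,"y":0,"z":-0.24,"roll":0},
    {"x":-0.03,"y":0,"z":-0.24,"roll":0},
    {"x":-0.03,"y":0,"z":-0.24,"roll":0},
    {"x":-0.03,"y":0,"z":-0.24,"roll":0},
    {"x":-0.03,"y":0,"z":-0.24,"roll":0},
    {"x":-0.03,"y":0,"z":-0.24,"roll":0},
    {"x":-0.03,"y":0,"z":-0.24,"roll":0}
  ]
}}

```text
time: 18.4
tool_pos: [543.6, 59.1, 105.4]
tcp_rot: [3.142, -0.0, -0.345]
contact_force: [0.1, -0.0, -5.4]
grip_width: 42.9
```

```bash
python3 - <<'E'
from h import *
for i in range(4):
    o=bot.get_obs(); p=o['tool_pos'];print(p,o['tcp_rot'],o['time'],o['grip_width'],o['contact_force'],o['moment'])
    S=bot.capture('side');S2=bot.capture('side')
crop(S2,270,110,330,180,'s15.png',8)
c=S2
# whole view
cv2.imwrite('pics/side_end.png',c['img'])
g=cv2.cvtColor(c['img'],cv2.COLOR_BGR2GRAY)
for u in(292,296,300): print(u,g[166:184,u])
a=np.linspace(0,6.283,400)
q=proj(S,np.c_[544+40*np.cos(a),59+40*np.sin(a),0*a+p[2]-20.8]);
for u in(292,296,300): s=q[abs(q[:,0]-u)<.4];print(u,s[:,1].max())
E
```

```text
[543.58716792  59.05774992 105.41204224] [ 3.14151437e+00 -5.44521656e-05 -3.45224551e-01] 18.4 42.887284485782715 [ 0.09429682 -0.02632162 -5.43332014] [ 0.08284115 -0.01405963  0.01487365]
[543.55517837  59.08113541 105.38904212] [ 3.14152063e+00  2.49018453e-05 -3.45189439e-01] 18.5 43.003424988105486 [ 0.78302909  0.42250083 -3.49225138] [ 0.05412582 -0.01300262  0.02001789]
[543.57670454  59.06499571 105.40358566] [ 3.14151058e+00 -5.81507294e-05 -3.45162236e-01] 18.6 42.67462388331871 [ 0.5140702   0.85218751 -4.08517684] [0.08726486 0.02410222 0.02193064]
[543.56695575  59.02975628 105.36332325] [ 3.14149153e+00  1.48051845e-05 -3.45224515e-01] 18.7 42.600004229631104 [-0.04786998 -0.02868337 -3.66111732] [0.0668557  0.03216599 0.00025937]
s15.png 8
292 [107  74  73  74  74  76  76  97  97  90  43  36  37  36  40  36  36  34]
296 [107  98  50  74  74  79  74  48  94 102  86  37  37  37  39  37  41  36]
300 [100 101  84  66  89  88  81  52  93  91  92  27  32  36  37  37  38  32]
292 175.93299645278537
296 176.87477866149163
300 177.017024234021
```

View pics/side_end.png

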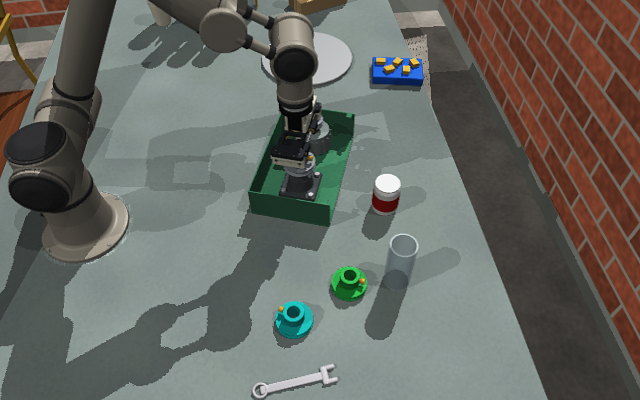

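```bash
python3 -c "
from plant import bot
print(bot.close_job()); o=bot.get_obs(); print(o['time'],o['tool_pos'],o['grip_width'])"
```

```text
the job is handed in; nothing more can be done
None
the job is handed in; nothing more can be done
```

The job is handed in at about 18.7 s of the 67 s, with the gripper still holding the pulley on the spindle. No verdict was reported.

**Spindle:** I pinched it on its flat (21 mm opening) and turned it by about 1.60 rad. The flat then faced -0.345 rad in the world frame, which is the open-side direction measured from the tray. A side picture after release showed the flat's edge where that angle predicts.

**Pulley:** I centred the grey pulley with a pinch on its disc, then gripped its hub across the set-screw. It went onto the spindle with no noticeable axial force.

**Last checks:**
- **Set-screw:** the tool yaw was -0.345 rad. The brass head showed about 1 px from where it should be, which is the same offset the disc rim showed in that camera.
- **Height:** the underside works out at about 84.6 mm above the bench, so the groove sits about 0.4 mm below the motor pulley's, well inside the 5 mm limit.
- **Hold:** the pulley was upright and still. The hub read 43 mm wide instead of the nominal 44 mm.
- **Bystanders:** the last side picture shows the tube, tin, spanner and look-alikes apparently where they started; I judged this by eye only.

**Disagreed or not checked:**
- The spindle axis came out up to 2 mm apart in x by touch and by camera. I aimed between the two, and the pulley threaded cleanly.
- I could not see the flat again once the pulley covered it. That it stayed put rests on the very low side forces while threading.

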